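# Lay out a service kit in a row of trays

## Task

Lay out the service kit in the row of three grey trays: the small carton in the middle tray, the black power supply in the end tray next to the white label roll, and the box cutter in the end tray next to the beige tape roll, each lying flat the way up it is now, lengthwise in its tray and centred. Last of all, when those three are in their trays, set the fan flat on top of the carton, centred. Leave the two rolls where they stand.

Things in the scene. Friction and masses are not known exactly. Their poses are not given: they have to be found in the camera images.
- tray_near: fixed shallow open tray, grey plastic, 151 mm long along its own y, 82 mm wide along its x; floor 3 mm thick, rim 8 mm above the table, inside 145 x 76 mm. Three alike trays stand in a row along their x (away from the robot, turned up to 0.22 rad), 88 mm between centres. Origin: centre of the underside, z up. This is the end tray nearest the robot.
- tray_mid: fixed shallow open tray, grey plastic, 151 mm long along its own y, 82 mm wide along its x; floor 3 mm thick, rim 8 mm above the table, inside 145 x 76 mm. Three alike trays stand in a row along their x (away from the robot, turned up to 0.22 rad), 88 mm between centres. Origin: centre of the underside, z up. This is the middle one.
- tray_far: fixed shallow open tray, grey plastic, 151 mm long along its own y, 82 mm wide along its x; floor 3 mm thick, rim 8 mm above the table, inside 145 x 76 mm. Three alike trays stand in a row along their x (away from the robot, turned up to 0.22 rad), 88 mm between centres. Origin: centre of the underside, z up. This is the end tray farthest from the robot.
- label_roll: roll of white labels, loose, standing on end: 73 mm across, 42 mm high, small hole through it. It stands beyond one end of the row of trays, by a corner of that end tray; the tape roll stands at the other end, and which is where changes. Origin: centre of the underside; z up.
- tape_roll: roll of beige tape, loose, lying flat: 88 mm across, 24 mm high, wide open core. It lies beyond the other end of the row of trays from the label roll. Origin: centre of the underside; z up.
- power_supply: black laptop-type power supply, loose, 0.21 kg: 127 mm long along its own x (the last 18 mm at -x are a slim cord stub, not to be gripped), 52 mm wide along its y, 30 mm high. Origin: centre of the underside of the 127 mm length; z up. Grip across the 52 mm width at the origin, or up to 20 mm towards +x.
- cutter: red and black box cutter (snap-off knife, blade in, nothing moves), loose, 0.09 kg: 123 mm long along its own y, 27 mm wide along its x; the sides are 12 mm high, the thumb slide on top reaches 17 mm. Origin: centre of the underside; z up. Grip across the width (body 25 mm) at the origin.
- carton: the only brown carton on the work surface within reach, shut, loose, 0.12 kg: 54 mm along its own x, 78 mm along its own y, 41 mm high. Its length (y) goes along the tray's length. Origin: centre of the underside; z up.
- fan: black square case fan, loose, 0.06 kg, lying flat: 40 x 40 mm, 15 mm high (the frame's solid sides end 13 mm up). Origin: centre of the underside; z up. Grip across the frame.
Things that resemble listed ones, but are neither listed nor needed, are in the scene too. Several things have the shape of the carton; the one meant has the colours described above.

How it is judged:
On the way, in this order (a step that is already met when the one before it is completed fails the run):
1. carton in the middle tray, power supply in the tray by the label roll, box cutter in the tray by the tape roll, and the fan not yet on the carton (x of carton in the frame of tray_mid between -0.014 and 0.014 m and y of carton in the frame of tray_mid between -0.014 and 0.014 m and z of carton in the frame of tray_mid below 0.008 m and angle between the y axis of carton and the y axis of tray_mid, either way round below 0.25 rad and angle between carton's own z axis and vertical below 0.1 rad and ((horizontal distance between label_roll and tray_near below 0.135 m and horizontal distance between tape_roll and tray_far below 0.135 m and x of power_supply in the frame of tray_near between -0.014 and 0.014 m and y of power_supply in the frame of tray_near between -0.014 and 0.014 m and z of power_supply in the frame of tray_near below 0.008 m and angle between the x axis of power_supply and the y axis of tray_near, either way round below 0.25 rad and angle between each of power_supply, cutter's own z axis and vertical below 0.1 rad and x of cutter in the frame of tray_far between -0.014 and 0.014 m and y of cutter in the frame of tray_far between -0.014 and 0.014 m and z of cutter in the frame of tray_far below 0.008 m and angle between the y axis of cutter and the y axis of tray_far, either way round below 0.25 rad) or (horizontal distance between label_roll and tray_far below 0.135 m and horizontal distance between tape_roll and tray_near below 0.135 m and x of power_supply in the frame of tray_far between -0.014 and 0.014 m and y of power_supply in the frame of tray_far between -0.014 and 0.014 m and z of power_supply in the frame of tray_far below 0.008 m and angle between the x axis of power_supply and the y axis of tray_far, either way round below 0.25 rad and angle between each of power_supply, cutter's own z axis and vertical below 0.1 rad and x of cutter in the frame of tray_near between -0.014 and 0.014 m and y of cutter in the frame of tray_near between -0.014 and 0.014 m and z of cutter in the frame of tray_near below 0.008 m and angle between the y axis of cutter and the y axis of tray_near, either way round below 0.25 rad)) and not (horizontal distance between fan and carton below 0.012 m and z of fan in the frame of carton between 0.034 and 0.047 m and angle between fan's own z axis and vertical below 0.1 rad)), for 0.2 s.
2. the fan flat and centred on the carton, the other three still in their trays (x of carton in the frame of tray_mid between -0.014 and 0.014 m and y of carton in the frame of tray_mid between -0.014 and 0.014 m and z of carton in the frame of tray_mid below 0.008 m and angle between the y axis of carton and the y axis of tray_mid, either way round below 0.25 rad and angle between each of carton, fan's own z axis and vertical below 0.1 rad and ((horizontal distance between label_roll and tray_near below 0.135 m and horizontal distance between tape_roll and tray_far below 0.135 m and x of power_supply in the frame of tray_near between -0.014 and 0.014 m and y of power_supply in the frame of tray_near between -0.014 and 0.014 m and z of power_supply in the frame of tray_near below 0.008 m and angle between the x axis of power_supply and the y axis of tray_near, either way round below 0.25 rad and angle between each of power_supply, cutter's own z axis and vertical below 0.1 rad and x of cutter in the frame of tray_far between -0.014 and 0.014 m and y of cutter in the frame of tray_far between -0.014 and 0.014 m and z of cutter in the frame of tray_far below 0.008 m and angle between the y axis of cutter and the y axis of tray_far, either way round below 0.25 rad) or (horizontal distance between label_roll and tray_far below 0.135 m and horizontal distance between tape_roll and tray_near below 0.135 m and x of power_supply in the frame of tray_far between -0.014 and 0.014 m and y of power_supply in the frame of tray_far between -0.014 and 0.014 m and z of power_supply in the frame of tray_far below 0.008 m and angle between the x axis of power_supply and the y axis of tray_far, either way round below 0.25 rad and angle between each of power_supply, cutter's own z axis and vertical below 0.1 rad and x of cutter in the frame of tray_near between -0.014 and 0.014 m and y of cutter in the frame of tray_near between -0.014 and 0.014 m and z of cutter in the frame of tray_near below 0.008 m and angle between the y axis of cutter and the y axis of tray_near, either way round below 0.25 rad)) and horizontal distance between fan and carton below 0.012 m and z of fan in the frame of carton between 0.034 and 0.047 m), for 0.2 s.
At the end, for the whole second after the job is handed in: Carton in the middle tray, power supply in the end tray by the label roll, cutter in the one by the tape roll: flat, centres within 14 mm of the tray's along and across, lengths within 0.25 rad; fan flat on the carton, centres within 12 mm; all at rest (all of step 2 and linear speed of each of power_supply, cutter, carton, fan below 0.02 m/s); the robot touches nothing.
It fails at once if the label roll or the tape roll shifted by more than 20 mm (distance of any of label_roll, tape_roll from where it was at the start of the episode above 0.02 m).
It also fails if it takes over 88 s, if anything falls off the work surface, if the arm or the gripper's body presses on something with over 40 N, if the wrist force passes 120 N, or if a joint passes its speed limit or range.

## Robot

A 6-joint arm with a two-finger parallel gripper is mounted at the origin on a cart in front of the work surface, level with it; the furniture and walls round the work are solid. World frame = base frame: x ahead of the robot, y to its left, z up, the work surface at z = 0. Lengths are in m, angles in rad, forces in N, time in s.
With the tool pointing down it reaches from about 0.375 to 0.9 m from the base axis. Payload 3.1 kg.
Tool frame: the origin (TCP) lies midway between the tips of the shut fingers; the grasp point (between the pads) lies 19 mm behind it (env.grip_point_offset is the z of the grasp point in the tool frame, in m); z points along the fingers, y is the line along which they close (so a half turn about z gives the same grasp; the last joint's range is limited). The gripper opens to 85 mm and grips with 20 to 120 N. Pads are 22 mm wide; open, the fingers measure 114 mm over their backs; the gripper's body (76 mm by 85 mm) begins 54 mm behind the grasp point. The pads swing forward as they close: fully open they stand 13 mm farther back than shut.
Start: joints at [0.966, 0.527, 1.433, -0, 1.181, -0.178], TCP at [0.259, 0.569, 0.231] pointing down, gripper open.
Joint ranges: [-3.08, 3.08], [-0.75, 2.2], [0.22, 2.44], [-1.43, 4.57], [0, 2.65], [-2.85, 2.85]. Speed limits (rad/s): [2.79, 2.79, 3.14, 3.14, 3.14, 3.14].

## Interface

Orientations are given as a unit quaternion [x, y, z, w].
In Python, from workcell import sensors, cams, order, env gives the robot as it stands. The module is installed in compiled form; this text tells all that it offers.
- The arm moves only by the tool arm_command, never from a script. Its argument "moves" is a list of rows, each a list of 3 entries, a list of its own where there are three numbers: the shift along the tool's x, y, z in units of 30 mm (1.0 is 30 mm), then the turn, a rotation vector about the tool's x, y, z in units of 6 degrees (1.0 is 6 degrees), then the closure, from -1 (fully open) to 1 (shut). A call has 1 to 10 rows; each row shifts and turns the commanded pose from where the row before left it, along the tool's axes as they then stand; what a row does not reach is not made up. A row lasts 1/12 s, in which the tool goes at most 41.7 mm and 7.16 degrees, less where a joint would pass 70% of its speed; a pose out of reach is approached as far as the arm can. A call is refused whole if a number of a shift passes 1 or a number of a turn 1, either way. A call with a gripper value outside its range is refused whole. The fingers move at their own pace and stop on an object; "squeeze" is the grip in N (left out, the last holds). Time passes only in rows, so rows that do not move let the fingers close. It gives the time, the measured TCP pose, the force, the opening and the grip force at its end, in the units of the state.
- sensors.get_state(): the state, without advancing time (a new reading comes with each control period).
- cams.snapshot(name): name is "scene" or "top"; returns a dict with "pixels" (420x560x3 uint8, red, green, blue), "fx", "fy", "cx", "cy" (pixels), "pose" (4x4, takes a point from camera to world coordinates). Camera axes: x right, y down, z forward; pixel columns grow to the right and rows downward; lengths in m; the calibration is good to about 2 mm. A picture is of the moment at which its call begins. There is no depth.
- order.hand_in(): hands the job in; it is judged then, once.
The state is a dict: "time_s": time; "joint_positions": joint angles; "joint_vel": joint speeds; "tau": joint torques, N m; "eef_pos": TCP position; "ee_rot": TCP orientation; "ft_force": force on the tool from outside, world axes, zero at the start; "ft_torque": the same for the moment, N m; "grip_width": finger opening in m; "grip_force": force on a finger pad.
Only numpy, scipy, OpenCV 4.12 (cv2) and the standard library are available. Lean on these libraries where they do the work, as an engineer would, in place of code of your own. Each camera call takes 0.05 s, during which the arm holds its last target. There are 200 camera calls.

## Working session

There is one attempt and no reset: what is moved stays moved. The work goes in short steps, Python scripts to look and compute and a tool call to move; the robot and the scene stay as the last step left them, time stands still between calls to the robot, and variables do not carry over. Pictures are saved under pics/ and viewed, at most 14 in all, crops included, and the job is handed in when it is done.

Besides the shell and the picture viewer there is one more tool, called after ">>>" in YAML: its name, and indented under it one key for each argument. arm_command: Moves the arm, as the interface text tells. Its arguments: {"type":"object","properties":{"moves":{"type":"array","items":{"type":"array"}},"squeeze":{"type":"number"}},"required":["moves"]}

```bash
mkdir -p pics; ls; python3 - <<'E'
from workcell import sensors,cams,env
import cv2,json
s=sensors.get_state();print({k:s[k] for k in('time_s','eef_pos','ee_rot','grip_width')},env.grip_point_offset)
for n in('top','scene'):
    c=cams.snapshot(n);cv2.imwrite(f'pics/{n}0.png',c['pixels'][:,:,::-1]);print(n,c['fx'],c['fy'],c['cx'],c['cy'],c['pose'])
E
```

```text
pics
{'time_s': 0.0, 'eef_pos': array([0.25829858, 0.56833224, 0.23032353]), 'ee_rot': array([ 2.11793281e-01,  9.77313870e-01, -1.01194007e-03, -4.26574836e-04]), 'grip_width': 0.08517540995385806} -0.0187
top 411.6472166708275 411.6472166708275 278.9423710543026 211.6912877486354 [[-4.59446188e-02 -9.71907778e-01  2.30834061e-01  3.03320870e-01]
 [-9.98943369e-01  4.49585146e-02 -9.53300500e-03  3.31554948e-01]
 [-1.11275479e-03 -2.31028144e-01 -9.72946431e-01  1.34037473e+00]
 [ 0.00000000e+00  0.00000000e+00  0.00000000e+00  1.00000000e+00]]
scene 457.82579993039116 457.82579993039116 281.41865773629894 215.44095304063234 [[-0.83902637 -0.39191802  0.37740563  0.16354081]
 [-0.54383579  0.62531453 -0.55966452  0.97456491]
 [-0.01665461 -0.67481998 -0.73779443  0.89211954]
 [ 0.          0.          0.          1.        ]]
```

View pics/top0.png

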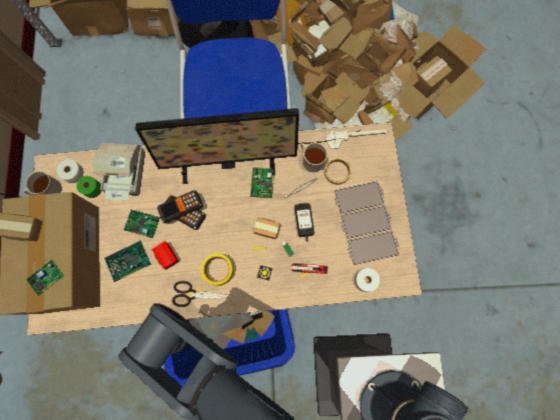

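View pics/scene0.png

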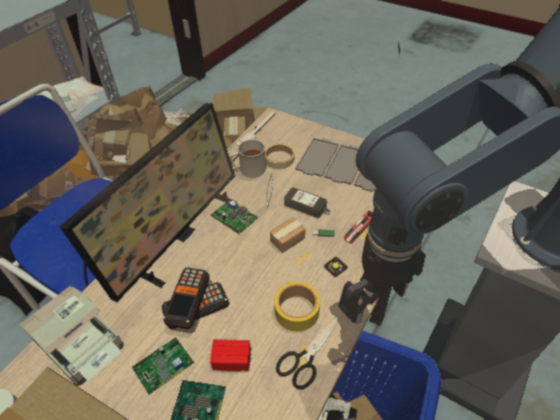

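Candidates in the top view:
- **Carton:** brown box (266,228). The red box (163,255) has the same shape and the big box (60,250) is too large.
- **Power supply:** black block (304,219). The phones (180,207) are only similar.
- **Cutter:** red/black (309,268). The scissors (183,293) and the pen (300,187) are only similar.
- **Fan:** (264,272).
- **Rolls:** white label roll (368,280) by the near tray, with a white roll at (68,170) as decoy. Beige tape (337,172) by the far tray, with a yellow ring at (217,269) as decoy.

Next I'll check these in a close crop.

```bash
cat > h.py <<'E'
import numpy as np,cv2
from workcell import sensors,cams,env
def p2w(c,uv,z):
    uv=np.atleast_2d(uv).astype(float);T=c['pose']
    d=np.c_[(uv[:,0]-c['cx'])/c['fx'],(uv[:,1]-c['cy'])/c['fy'],np.ones(len(uv))]@T[:3,:3].T
    o=T[:3,3];return o+d*((z-o[2])/d[:,2])[:,None]
def w2p(c,p):
    T=c['pose'];q=(np.atleast_2d(p)-T[:3,3])@T[:3,:3]
    return np.c_[q[:,0]/q[:,2]*c['fx']+c['cx'],q[:,1]/q[:,2]*c['fy']+c['cy']]
def crop(c,x0,y0,w,h,k,fn,draw=()):
    im=cv2.resize(c['pixels'][y0:y0+h,x0:x0+w,::-1],None,fx=k,fy=k,interpolation=cv2.INTER_CUBIC)
    for poly in draw:
        cv2.polylines(im,[np.int32(((w2p(c,poly)-[x0,y0]+.5)*k))],True,(255,0,255),1)
    for i in range(0,w,20):cv2.putText(im,str(x0+i),(i*k,8),0,.35,(0,0,255));cv2.line(im,(i*k,8),(i*k,13),(0,0,255))
    for i in range(0,h,20):cv2.putText(im,str(y0+i),(0,i*k+4),0,.35,(0,0,255))
    cv2.imwrite(fn,im)
def box(x,y,a,l,w,z):
    R=np.array([[np.cos(a),-np.sin(a)],[np.sin(a),np.cos(a)]])
    P=np.array([[l,w],[-l,w],[-l,-w],[l,-w]])/2@R.T+[x,y]
    return np.c_[P,np.full(4,z)]
E
python3 - <<'E'
from h import *
c=cams.snapshot('top');crop(c,245,150,160,145,5,'pics/c1.png')
for n,uv,z in[('carton',(266,228),.03),('ps',(304,219),.03),('cut',(309,268),.012),('fan',(264,272),.013),('near',(373,248),.005),('mid',(366,220),.005),('far',(359,194),.005),('label',(368,280),.042),('tape',(337,172),.02)]:print(n,p2w(c,uv,z).round(3))
E
```

```text
carton [[0.562 0.363 0.03 ]]
ps [[0.586 0.238 0.03 ]]
cut [[0.428 0.231 0.012]]
fan [[0.422 0.375 0.013]]
near [[0.484 0.017 0.005]]
mid [[0.578 0.031 0.005]]
far [[0.669 0.046 0.005]]
label [[0.38  0.051 0.042]]
tape [[0.745 0.117 0.02 ]]
```

View pics/c1.png

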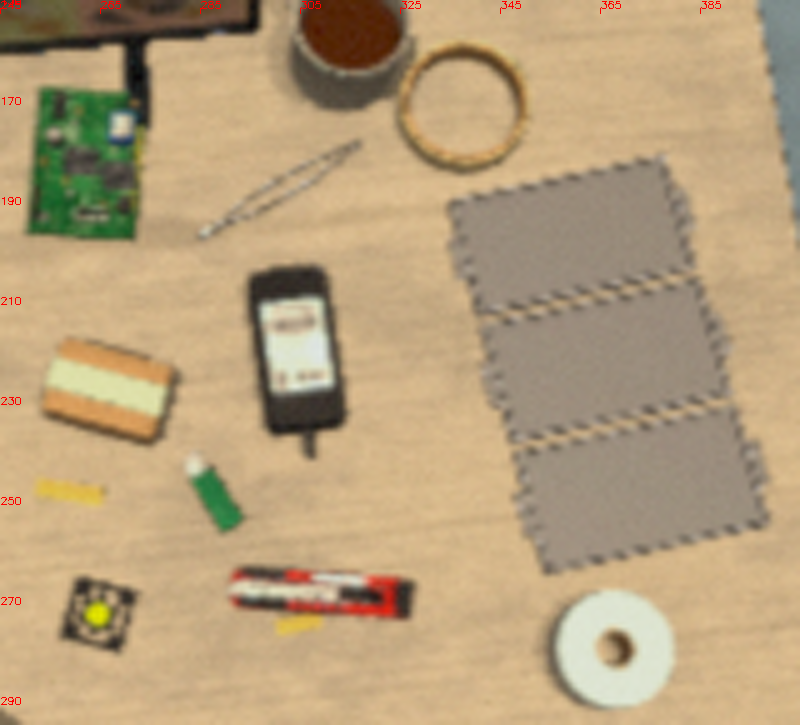

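```bash
python3 - <<'E'
from h import *
c=cams.snapshot('top')
def W(pts,z):return p2w(c,np.array(pts)/5.+[245-.5,150-.5],z)[:,:2]
def rect(n,pts,z):
    P=W(pts,z);print(n,'ctr',P.mean(0).round(4),'edges',[round(float(np.linalg.norm(P[i]-P[i-1])),4) for i in range(4)],'ang edge01',np.arctan2(*(P[1]-P[0])[::-1]).round(3),'edge12',np.arctan2(*(P[2]-P[1])[::-1]).round(3))
rect('tray',[(449,204),(662,158),(767,523),(547,572)],.008)
rect('carton',[(68,338),(178,370),(156,436),(42,406)],.041)
rect('ps',[(250,275),(325,266),(345,425),(268,433)],.028)
rect('fan',[(78,577),(139,592),(122,652),(60,638)],.013)
print('stub',W([(309,457)],.012),'cut',W([(231,588),(412,598),(413,581),(412,618),(231,570),(231,606)],.012))
print('label',W([(614,648)],.042),'tape',W([(463,107)],.024))
d=[box(.577,.031,.2,.258,.151,.008)]
E
```

```text
tray ctr [0.5727 0.0338] edges [0.2535, 0.1488, 0.2539, 0.1476] ang edge01 -1.397 edge12 -2.971
carton ctr [0.563  0.3605] edges [0.0475, 0.0742, 0.0453, 0.0758] ang edge01 -1.906 edge12 2.779
ps ctr [0.5854 0.2386] edges [0.1059, 0.0498, 0.1068, 0.0501] ang edge01 -1.494 edge12 -3.083
fan ctr [0.4207 0.3741] edges [0.0404, 0.0404, 0.0396, 0.0406] ang edge01 -1.857 edge12 2.822
stub [[0.51654842 0.23390628]] cut [[0.43390016 0.28920137]
 [0.42216324 0.17346309]
 [0.43298712 0.17202838]
 [0.40944705 0.17439131]
 [0.44543105 0.28859475]
 [0.42241559 0.28980554]]
label [[0.38271037 0.05340672]] tape [[0.74753649 0.11666064]]
```

```bash
cat >> h.py <<'E'
def hull(c,x,y,a,l,w,h,z=0):
    P=np.vstack([box(x,y,a,l,w,z),box(x,y,a,l,w,z+h)])
    uv=w2p(c,P).astype(np.float32);i=cv2.convexHull(uv,returnPoints=False).ravel();return P[i]
E
python3 - <<'E'
from h import *
a=.172;u=np.array([np.cos(a),np.sin(a)]);m=np.array([.5727,.0338])
for n,r in(('top',(245,150,160,145,5)),('scene',(255,120,133,150,5))):
    c=cams.snapshot(n)
    d=[hull(c,*(m+k*.088*u),a,.082,.151,.008) for k in(-1,0,1)]
    d+=[hull(c,.563,.3605,-.35,.054,.078,.041),box(.563,.3605,-.35,.054,.078,.041),hull(c,.5854,.2386,.06,.109,.052,.030),hull(c,.4207,.3741,-.3,.04,.04,.013),hull(c,.4275,.2313,.1,.027,.123,.012)]
    crop(c,*r,f'pics/o_{n}.png',d)
E
```

```text
(no output)
```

View pics/o_top.png

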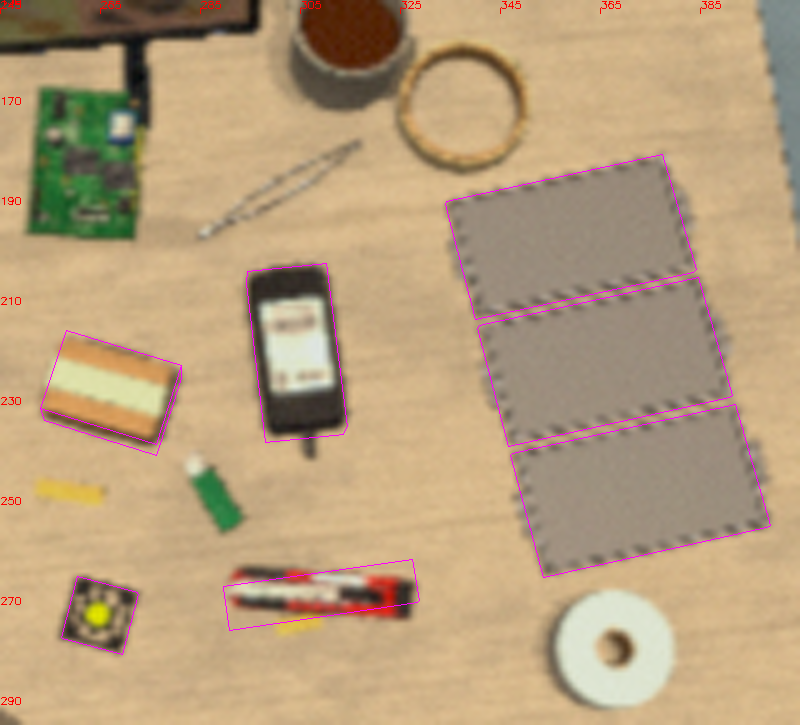

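View pics/o_scene.png

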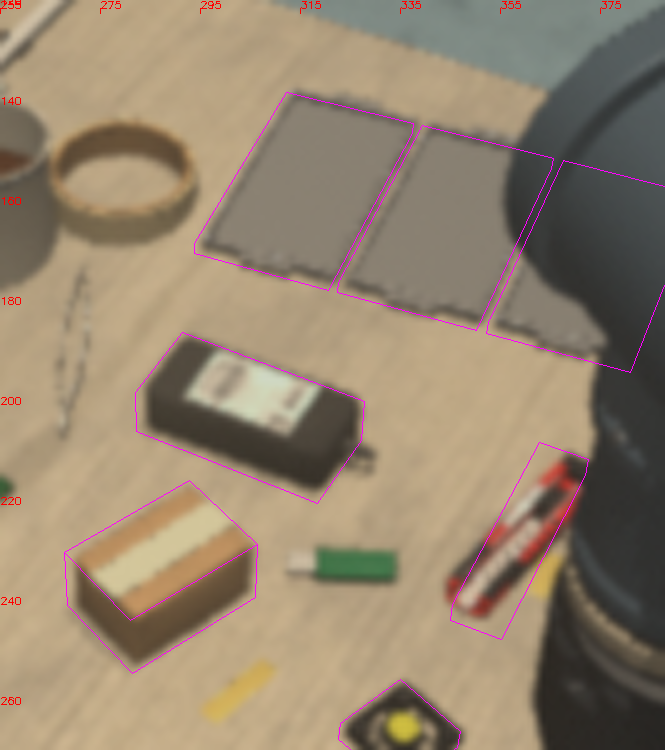

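The overlays fit everything except the cutter, whose yaw has the opposite sign (-0.10). The reach and sizes are consistent. Trays: near (.486,.019), mid (.573,.034), far (.659,.049), yaw .172. The label roll is by the near tray, so the power supply goes near and the cutter goes far.

```bash
cat > go.py <<'E'
# usage: go.py psi  x y z : remaining turn (tool z, units of 6deg) then shift in tool axes (30mm units) after the turn
import sys,numpy as np
from scipy.spatial.transform import Rotation as R
from workcell import sensors
s=sensors.get_state();r=R.from_quat(s['ee_rot']).as_matrix();p=np.array(s['eef_pos'])
A=np.array(list(map(float,sys.argv[1:]))).reshape(-1,4)
print('t',round(s['time_s'],2),'p',p.round(4),'tilt',r[:2,2].round(4),'w',round(s['grip_width'],4),'gf',s['grip_force'])
psi=np.arctan2(r[1,1],r[0,1])
for ps,x,y,z in A:
    d=np.array([x,y,z])-p
    turn=-((ps-psi+np.pi/2)%np.pi-np.pi/2)
    yv=np.array([np.cos(psi-turn),np.sin(psi-turn),0]);xv=np.array([-yv[1],yv[0],0])   # x = y cross z(down)
    print('turn',round(np.degrees(turn)/6,3),'shift',(np.array([d@xv,d@yv,-d[2]])/.03).round(3))
    psi-=turn;p=np.array([x,y,z])
E
python3 go.py 1.631 .5844 .2385 .10  1.631 .5844 .2385 .006
```

```text
t 0.3 p [0.2586 0.5687 0.2309] tilt [-0.0005 -0.0007] w 0.0855 gf 0.0
turn -4.651 shift [-10.18  -11.64    4.365]
turn -0.0 shift [0.    0.    3.133]
```

>>> arm_command:
  moves:
    - [[0, 0, 0.4], [0, 0, -0.93], -1]
    - [[0, 0, 0.4], [0, 0, -0.93], -1]
    - [[0, 0, 0.4], [0, 0, -0.93], -1]
    - [[0, 0, 0.4], [0, 0, -0.93], -1]
    - [[0, 0, 0.4], [0, 0, -0.93], -1]
    - [[-0.7, -0.8, 0.1], [0, 0, 0], -1]
    - [[-0.7, -0.8, 0.1], [0, 0, 0], -1]
    - [[-0.7, -0.8, 0.1], [0, 0, 0], -1]
    - [[-0.7, -0.8, 0.1], [0, 0, 0], -1]
    - [[-0.7, -0.8, 0.1], [0, 0, 0], -1]
  squeeze: 40

```text
time_s: 1.13
eef_pos: [0.3715, 0.4545, 0.1562]
ee_rot: [-0.03, 1.0, 0.0, 0.0]
ft_force: [-0.2, 0.3, -0.1]
grip_width: 0.0854
grip_force: 0.0
```

>>> arm_command:
  moves:
    - [[-0.7, -0.8, 0.1], [0, 0, 0], -1]
    - [[-0.7, -0.8, 0.1], [0, 0, 0], -1]
    - [[-0.7, -0.8, 0.1], [0, 0, 0], -1]
    - [[-0.7, -0.8, 0.1], [0, 0, 0], -1]
    - [[-0.7, -0.8, 0.1], [0, 0, 0], -1]
    - [[-0.7, -0.8, 0.1], [0, 0, 0], -1]
    - [[-0.7, -0.8, 0.1], [0, 0, 0], -1]
    - [[-0.7, -0.8, 0.1], [0, 0, 0], -1]
    - [[-0.7, -0.8, 0.1], [0, 0, 0], -1]
    - [[0, 0, 0], [0, 0, 0], -1]

```text
time_s: 1.97
eef_pos: [0.5776, 0.2468, 0.1291]
ee_rot: [-0.028, 1.0, -0.001, 0.002]
ft_force: [0.9, 1.2, 0.5]
grip_width: 0.0852
grip_force: 0.0
```

```bash
python3 go.py 1.631 .5844 .2385 .006
```

```text
t 1.97 p [0.5776 0.2468 0.1291] tilt [ 0.0046 -0.0011] w 0.0852 gf 0.0
turn -0.049 shift [-0.209 -0.291  4.102]
```

>>> arm_command:
  moves:
    - [[-0.25, -0.3, 0.6], [0, 0, 0], -1]
    - [[0, 0, 0.6], [0, 0, 0], -1]
    - [[0, 0, 0.6], [0, 0, 0], -1]
    - [[0, 0, 0], [0, 0, 0], -1]
    - [[0, 0, 0], [0, 0, 0], -1]

```text
time_s: 2.38
eef_pos: [0.5794, 0.2427, 0.0744]
ee_rot: [-0.03, 1.0, -0.0, -0.001]
ft_force: [-0.3, 1.2, 0.1]
grip_width: 0.0854
grip_force: 0.0
```

```bash
python3 go.py 1.631 .5844 .2385 .006
```

```text
t 2.38 p [0.5794 0.2427 0.0744] tilt [-0.0027 -0.0005] w 0.0854 gf 0.0
turn -0.0 shift [-0.158 -0.149  2.282]
```

>>> arm_command:
  moves:
    - [[-0.16, -0.15, 0.5], [0, 0, 0], -1]
    - [[0, 0, 0.5], [0, 0, 0], -1]
    - [[0, 0, 0.5], [0, 0, 0], -1]
    - [[0, 0, 0.5], [0, 0, 0], -1]
    - [[0, 0, 0.28], [0, 0, 0], -1]
    - [[0, 0, 0], [0, 0, 0], -1]
    - [[0, 0, 0], [0, 0, 0], 0.3]
    - [[0, 0, 0], [0, 0, 0], 1]
    - [[0, 0, 0], [0, 0, 0], 1]
    - [[0, 0, 0], [0, 0, 0], 1]

```text
time_s: 3.22
eef_pos: [0.5866, 0.2386, 0.0085]
ee_rot: [-0.03, 1.0, 0.0, 0.001]
ft_force: [-0.1, -1.0, 4.6]
grip_width: 0.0511
grip_force: 44.1
```

>>> arm_command:
  moves:
    - [[0, 0, 0], [0, 0, 0], 1]
    - [[0, 0, 0], [0, 0, 0], 1]
    - [[0, 0, 0], [0, 0, 0], 1]

```text
time_s: 3.47
eef_pos: [0.5866, 0.2386, 0.0085]
ee_rot: [-0.03, 1.0, 0.0, 0.001]
ft_force: [-0.2, -0.3, 5.8]
grip_width: 0.051
grip_force: 44.3
```

```bash
python3 go.py 1.631 .5844 .2385 .006  .172 .4874 .0108 .08
```

```text
t 3.47 p [0.5866 0.2386 0.0085] tilt [0.0028 0.0004] w 0.051 gf 44.28238034248352
turn 0.003 shift [ 0.073 -0.     0.084]
turn 13.932 shift [-6.925 -4.485 -2.467]
```

>>> arm_command:
  moves:
    - [[0, 0, -0.5], [0, 0, 0], 1]
    - [[0, 0, -0.8], [0, 0, 0], 1]
    - [[0, 0, -0.8], [0, 0, 0], 1]
    - [[0, 0, -0.4], [0, 0, 0], 1]
    - [[0, 0, 0], [0, 0, 0], 1]
    - [[0, 0, 0], [0, 0, 0], 1]
    - [[0, 0, 0], [0, 0, 0], 1]

```text
time_s: 4.05
eef_pos: [0.5842, 0.2382, 0.0806]
ee_rot: [-0.03, 1.0, -0.0, -0.001]
ft_force: [-0.1, -0.5, -3.2]
grip_width: 0.0514
grip_force: 43.3
```

```bash
python3 - <<'E'
from h import *
c=cams.snapshot('scene');crop(c,260,60,160,140,5,'pics/lift1.png')
E
python3 go.py  .172 .4872 .0088 .08
```

```text
t 4.1 p [0.5841 0.2382 0.0802] tilt [-0.0034 -0.0007] w 0.0514 gf 43.33406209945679
turn 13.931 shift [-6.98  -4.49   0.008]
```

View pics/lift1.png

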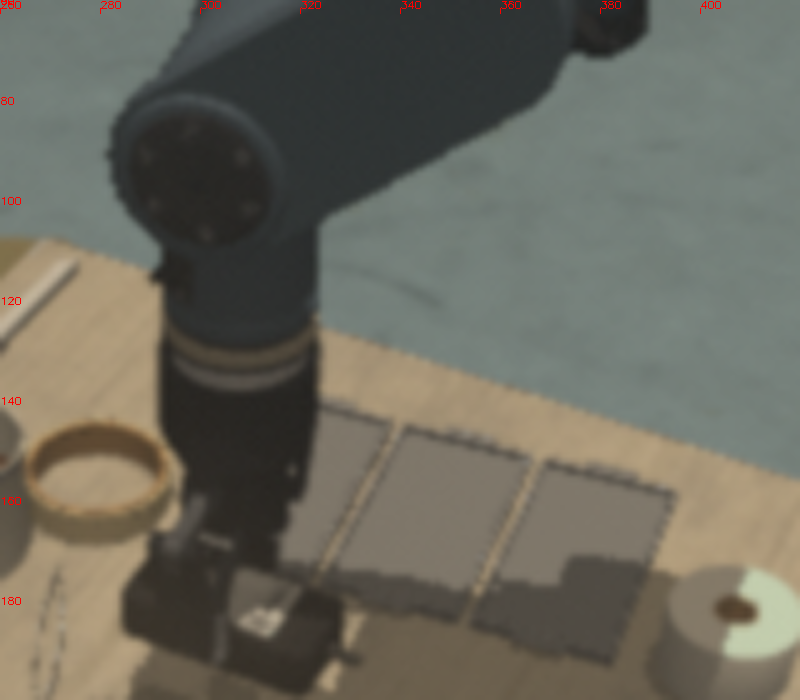

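The power supply is held level in the fingers at crop (235,620). Next I'll turn it and carry it to the near tray.

>>> arm_command:
  moves:
    - [[0, 0, 0], [0, 0, 0.93], 1]
    - [[0, 0, 0], [0, 0, 1], 1]
    - [[0, 0, 0], [0, 0, 1], 1]
    - [[0, 0, 0], [0, 0, 1], 1]
    - [[0, 0, 0], [0, 0, 1], 1]
    - [[0, 0, 0], [0, 0, 1], 1]
    - [[0, 0, 0], [0, 0, 1], 1]
    - [[0, 0, 0], [0, 0, 1], 1]
    - [[0, 0, 0], [0, 0, 1], 1]
    - [[0, 0, 0], [0, 0, 1], 1]

```text
time_s: 4.93
eef_pos: [0.5843, 0.2382, 0.08]
ee_rot: [0.473, 0.881, -0.001, -0.001]
ft_force: [0.4, 0.1, -2.5]
grip_width: 0.0513
grip_force: 43.3
```

>>> arm_command:
  moves:
    - [[0, 0, 0], [0, 0, 1], 1]
    - [[0, 0, 0], [0, 0, 1], 1]
    - [[0, 0, 0], [0, 0, 1], 1]
    - [[0, 0, 0], [0, 0, 1], 1]
    - [[-0.9, -0.6, 0], [0, 0, 0], 1]
    - [[-0.9, -0.6, 0], [0, 0, 0], 1]
    - [[-0.9, -0.6, 0], [0, 0, 0], 1]
    - [[-0.9, -0.6, 0], [0, 0, 0], 1]
    - [[-0.9, -0.6, 0], [0, 0, 0], 1]
    - [[-0.9, -0.6, 0], [0, 0, 0], 1]

```text
time_s: 5.77
eef_pos: [0.5052, 0.0593, 0.0807]
ee_rot: [0.643, 0.765, -0.001, -0.001]
ft_force: [-0.2, -0.5, -2.3]
grip_width: 0.051
grip_force: 43.3
```

>>> arm_command:
  moves:
    - [[-0.9, -0.6, 0], [0, 0, 0], 1]
    - [[-0.5, -0.2, 0], [0, 0, 0], 1]
    - [[0, 0, 0.4], [0, 0, 0], 1]
    - [[0, 0, 0.4], [0, 0, 0], 1]
    - [[0, 0, 0], [0, 0, 0], 1]
    - [[0, 0, 0], [0, 0, 0], 1]
    - [[0, 0, 0], [0, 0, 0], 1]

```text
time_s: 6.35
eef_pos: [0.4902, 0.0151, 0.0576]
ee_rot: [0.644, 0.765, -0.0, -0.0]
ft_force: [0.6, -0.4, -1.9]
grip_width: 0.0514
grip_force: 43.2
```

```bash
python3 go.py  .172 .4875 .0098 .0105
```

```text
t 6.35 p [0.4902 0.0151 0.0576] tilt [-0.001   0.0002] w 0.0514 gf 43.18777799606323
turn 0.005 shift [-0.158 -0.118  1.569]
```

>>> arm_command:
  moves:
    - [[-0.16, -0.12, 0.3], [0, 0, 0], 1]
    - [[0, 0, 0.4], [0, 0, 0], 1]
    - [[0, 0, 0.4], [0, 0, 0], 1]
    - [[0, 0, 0.2], [0, 0, 0], 1]
    - [[0, 0, 0.15], [0, 0, 0], 1]
    - [[0, 0, 0.06], [0, 0, 0], 1]
    - [[0, 0, 0], [0, 0, 0], 1]
    - [[0, 0, 0], [0, 0, 0], 1]

```text
time_s: 7.02
eef_pos: [0.4879, 0.0096, 0.0129]
ee_rot: [0.644, 0.765, 0.0, 0.0]
ft_force: [0.6, -1.1, -1.8]
grip_width: 0.051
grip_force: 43.2
```

```bash
python3 go.py  .172 .4875 .0098 .0115
```

```text
t 7.02 p [0.4879 0.0096 0.0129] tilt [ 0.0007 -0.0002] w 0.051 gf 43.22254300117493
turn 0.005 shift [ 0.009 -0.014  0.048]
```

>>> arm_command:
  moves:
    - [[0, 0, 0.08], [0, 0, 0], 1]
    - [[0, 0, 0], [0, 0, 0], 1]
    - [[0, 0, 0], [0, 0, 0], 0]
    - [[0, 0, 0], [0, 0, 0], -0.45]
    - [[0, 0, 0], [0, 0, 0], -0.45]
    - [[0, 0, 0], [0, 0, 0], -0.45]
    - [[0, 0, -0.5], [0, 0, 0], -0.45]
    - [[0, 0, -0.8], [0, 0, 0], -0.45]
    - [[0, 0, -0.8], [0, 0, 0], -0.45]
    - [[0, 0, -0.8], [0, 0, 0], -0.45]

```text
time_s: 7.85
eef_pos: [0.4872, 0.0095, 0.0978]
ee_rot: [0.644, 0.765, -0.0, -0.001]
ft_force: [0.4, -0.1, 0.6]
grip_width: 0.0623
grip_force: 0.0
```

```bash
python3 go.py  -.35 .563 .3605 .1 -.35 .563 .3605 .009
```

```text
t 7.85 p [0.4872 0.0095 0.0978] tilt [-0.0011  0.0002] w 0.0623 gf 0.0
turn 4.985 shift [11.855 -1.639 -0.072]
turn -0.0 shift [0.    0.    3.033]
```

>>> arm_command:
  moves:
    - [[0, 0, 0], [0, 0, 1], -0.65]
    - [[0, 0, 0], [0, 0, 1], -0.65]
    - [[0, 0, 0], [0, 0, 1], -0.65]
    - [[0, 0, 0], [0, 0, 1], -0.65]
    - [[0, 0, 0], [0, 0, 0.985], -0.65]
    - [[1, -0.14, 0], [0, 0, 0], -0.65]
    - [[1, -0.14, 0], [0, 0, 0], -0.65]
    - [[1, -0.14, 0], [0, 0, 0], -0.65]
    - [[1, -0.14, 0], [0, 0, 0], -0.65]
    - [[1, -0.14, 0], [0, 0, 0], -0.65]

```text
time_s: 8.68
eef_pos: [0.5193, 0.1589, 0.0971]
ee_rot: [0.819, 0.573, -0.0, -0.0]
ft_force: [1.1, -0.5, 0.2]
grip_width: 0.0705
grip_force: 0.0
```

>>> arm_command:
  moves:
    - [[1, -0.14, 0], [0, 0, 0], -0.65]
    - [[1, -0.14, 0], [0, 0, 0], -0.65]
    - [[1, -0.14, 0], [0, 0, 0], -0.65]
    - [[1, -0.14, 0], [0, 0, 0], -0.65]
    - [[1, -0.14, 0.3], [0, 0, 0], -0.65]
    - [[1, -0.14, 0.3], [0, 0, 0], -0.65]
    - [[0.85, -0.1, 0.3], [0, 0, 0], -0.65]
    - [[0, 0, 0], [0, 0, 0], -0.65]
    - [[0, 0, 0], [0, 0, 0], -0.65]
    - [[0, 0, 0], [0, 0, 0], -0.65]

```text
time_s: 9.52
eef_pos: [0.5625, 0.3597, 0.0698]
ee_rot: [0.819, 0.573, -0.001, 0.0]
ft_force: [-0.5, -0.1, -0.7]
grip_width: 0.0705
grip_force: 0.0
```

```bash
python3 go.py -.35 .563 .3605 .009;  python3 - <<'E'
from h import *
c=cams.snapshot('top')
a=.172;u=np.array([np.cos(a),np.sin(a)]);m=np.array([.5727,.0338])
crop(c,245,170,160,135,5,'pics/p1.png',[hull(c,*(m+k*.088*u),a,.082,.151,.008) for k in(-1,0,1)]+[box(.4875,.0098,a,.052,.109,.033)])
E
```

```text
t 9.52 p [0.5625 0.3597 0.0698] tilt [-0.0015 -0.0011] w 0.0705 gf 0.0
turn 0.005 shift [0.031 0.006 2.026]
```

View pics/p1.png

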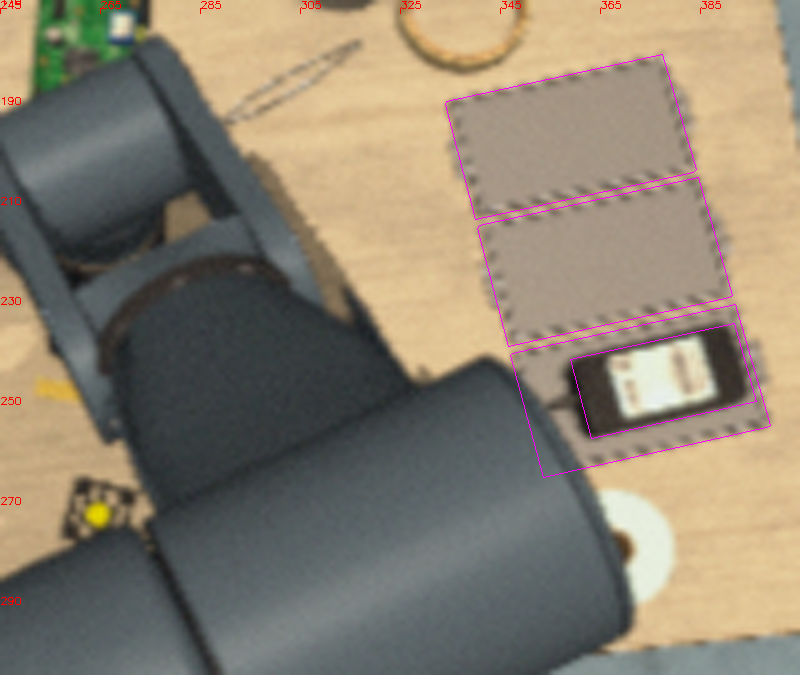

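The power supply lies in the near tray, its body spanning crop (566–748, 322–437), about 4 mm from centred, which is within tolerance. Now the carton grasp.

>>> arm_command:
  moves:
    - [[0.03, 0, 0.5], [0, 0, 0], -0.65]
    - [[0, 0, 0.5], [0, 0, 0], -0.65]
    - [[0, 0, 0.5], [0, 0, 0], -0.65]
    - [[0, 0, 0.4], [0, 0, 0], -0.65]
    - [[0, 0, 0.1], [0, 0, 0], -0.65]
    - [[0, 0, 0], [0, 0, 0], -0.65]
    - [[0, 0, 0], [0, 0, 0], -0.2]
    - [[0, 0, 0], [0, 0, 0], 1]
    - [[0, 0, 0], [0, 0, 0], 1]
    - [[0, 0, 0], [0, 0, 0], 1]
  squeeze: 30

```text
time_s: 10.4
eef_pos: [0.5641, 0.3614, 0.011]
ee_rot: [0.819, 0.573, 0.001, 0.0]
ft_force: [-0.2, 0.7, 0.3]
grip_width: 0.053
grip_force: 32.8
```

>>> arm_command:
  moves:
    - [[0, 0, 0], [0, 0, 0], 1]
    - [[0, 0, 0], [0, 0, 0], 1]
    - [[0, 0, -0.5], [0, 0, 0], 1]
    - [[0, 0, -0.8], [0, 0, 0], 1]
    - [[0, 0, -0.8], [0, 0, 0], 1]
    - [[0, 0, -0.4], [0, 0, 0], 1]
    - [[0, 0, 0], [0, 0, 0], 1]
    - [[0, 0, 0], [0, 0, 0], 1]

```text
time_s: 11.07
eef_pos: [0.5638, 0.3613, 0.0861]
ee_rot: [0.819, 0.573, 0.001, 0.0]
ft_force: [-0.6, 0.1, -1.9]
grip_width: 0.0525
grip_force: 32.6
```

```bash
python3 go.py .172 .5727 .0338 .08 .172 .5727 .0338 .015
```

```text
t 11.07 p [0.5638 0.3613 0.0861] tilt [0.0014 0.0006] w 0.0525 gf 32.645323276519775
turn -4.983 shift [-10.808  -1.576   0.204]
turn -0.0 shift [0.    0.    2.167]
```

>>> arm_command:
  moves:
    - [[0, 0, 0], [0, 0, -1], 1]
    - [[0, 0, 0], [0, 0, -1], 1]
    - [[0, 0, 0], [0, 0, -1], 1]
    - [[0, 0, 0], [0, 0, -1], 1]
    - [[0, 0, 0], [0, 0, -0.98], 1]
    - [[-1, -0.15, 0], [0, 0, 0], 1]
    - [[-1, -0.15, 0], [0, 0, 0], 1]
    - [[-1, -0.15, 0], [0, 0, 0], 1]
    - [[-1, -0.15, 0], [0, 0, 0], 1]
    - [[-1, -0.15, 0], [0, 0, 0], 1]

```text
time_s: 11.9
eef_pos: [0.5653, 0.2081, 0.0833]
ee_rot: [0.644, 0.765, -0.002, -0.001]
ft_force: [1.2, -1.3, -1.4]
grip_width: 0.0525
grip_force: 32.6
```

>>> arm_command:
  moves:
    - [[-1, -0.15, 0], [0, 0, 0], 1]
    - [[-1, -0.15, 0], [0, 0, 0], 1]
    - [[-1, -0.15, 0], [0, 0, 0], 1]
    - [[-1, -0.15, 0], [0, 0, 0], 1]
    - [[-1, -0.15, 0], [0, 0, 0], 1]
    - [[-0.8, -0.08, 0.3], [0, 0, 0], 1]
    - [[0, 0, 0.5], [0, 0, 0], 1]
    - [[0, 0, 0], [0, 0, 0], 1]
    - [[0, 0, 0], [0, 0, 0], 1]
    - [[0, 0, 0], [0, 0, 0], 1]

```text
time_s: 12.73
eef_pos: [0.5714, 0.0346, 0.0606]
ee_rot: [0.644, 0.765, -0.0, -0.001]
ft_force: [0.4, -0.3, -1.4]
grip_width: 0.0529
grip_force: 32.5
```

```bash
python3 go.py .172 .5727 .0338 .014
```

```text
t 12.73 p [0.5714 0.0346 0.0606] tilt [-0.002   0.0004] w 0.0529 gf 32.528759837150574
turn 0.004 shift [-0.033  0.037  1.554]
```

>>> arm_command:
  moves:
    - [[-0.03, 0.04, 0.4], [0, 0, 0], 1]
    - [[0, 0, 0.4], [0, 0, 0], 1]
    - [[0, 0, 0.4], [0, 0, 0], 1]
    - [[0, 0, 0.2], [0, 0, 0], 1]
    - [[0, 0, 0.12], [0, 0, 0], 1]
    - [[0, 0, 0.05], [0, 0, 0], 1]
    - [[0, 0, 0], [0, 0, 0], 1]
    - [[0, 0, 0], [0, 0, 0], 1]

```text
time_s: 13.4
eef_pos: [0.5736, 0.0333, 0.014]
ee_rot: [0.644, 0.765, 0.0, 0.0]
ft_force: [0.4, -0.9, -1.0]
grip_width: 0.053
grip_force: 31.9
```

```bash
python3 go.py .172 .5727 .0338 .014; python3 -c "
from workcell import sensors;print(sensors.get_state()['ft_force'])"
```

```text
t 13.4 p [0.5736 0.0333 0.014 ] tilt [ 0.0003 -0.0001] w 0.053 gf 31.918339133262634
turn -0.001 shift [ 0.022 -0.028 -0.   ]
[ 0.43157927 -0.93549925 -0.97439736]
```

>>> arm_command:
  moves:
    - [[0, 0, 0.06], [0, 0, 0], 1]
    - [[0, 0, 0], [0, 0, 0], 1]
    - [[0, 0, 0], [0, 0, 0], 0]
    - [[0, 0, 0], [0, 0, 0], -0.48]
    - [[0, 0, 0], [0, 0, 0], -0.48]
    - [[0, 0, 0], [0, 0, 0], -0.48]
    - [[0, 0, -0.5], [0, 0, 0], -0.48]
    - [[0, 0, -0.8], [0, 0, 0], -0.48]
    - [[0, 0, -0.8], [0, 0, 0], -0.48]
    - [[0, 0, -0.8], [0, 0, 0], -0.48]

```text
time_s: 14.23
eef_pos: [0.5732, 0.0332, 0.0996]
ee_rot: [0.644, 0.765, -0.0, -0.001]
ft_force: [-0.4, -0.0, 1.0]
grip_width: 0.0633
grip_force: 0.0
```

```bash
python3 go.py  -.10 .428 .2313 .1 -.10 .428 .2313 .003
```

```text
t 14.23 p [0.5732 0.0332 0.0996] tilt [-0.0012  0.0002] w 0.0633 gf 0.0
turn 2.593 shift [ 6.088 -5.476 -0.012]
turn -0.0 shift [0.    0.    3.233]
```

>>> arm_command:
  moves:
    - [[0, 0, 0], [0, 0, 1], -0.2]
    - [[0, 0, 0], [0, 0, 1], -0.2]
    - [[0, 0, 0], [0, 0, 0.59], -0.2]
    - [[0.9, -0.8, 0], [0, 0, 0], -0.2]
    - [[0.9, -0.8, 0], [0, 0, 0], -0.2]
    - [[0.9, -0.8, 0], [0, 0, 0], -0.2]
    - [[0.9, -0.8, 0], [0, 0, 0], -0.2]
    - [[0.9, -0.8, 0], [0, 0, 0], -0.2]
    - [[0.9, -0.8, 0], [0, 0, 0], -0.2]
    - [[0.65, -0.65, 0], [0, 0, 0], -0.2]

```text
time_s: 15.07
eef_pos: [0.427, 0.2317, 0.0991]
ee_rot: [0.741, 0.671, -0.0, -0.0]
ft_force: [-0.1, -0.3, 0.4]
grip_width: 0.051
grip_force: 0.0
```

>>> arm_command:
  moves:
    - [[0, 0, 0.8], [0, 0, 0], -0.2]
    - [[0, 0, 0.8], [0, 0, 0], -0.2]
    - [[0, 0, 0.4], [0, 0, 0], -0.2]
    - [[0, 0, 0], [0, 0, 0], -0.2]
    - [[0, 0, 0], [0, 0, 0], -0.2]
    - [[0, 0, 0], [0, 0, 0], -0.2]

```text
time_s: 15.57
eef_pos: [0.4295, 0.2301, 0.0397]
ee_rot: [0.742, 0.671, 0.0, 0.0]
ft_force: [0.7, -0.2, 0.1]
grip_width: 0.0515
grip_force: 0.0
```

```bash
python3 go.py  -.10 .428 .2313 .003; python3 - <<'E'
from h import *
a=.172;u=np.array([np.cos(a),np.sin(a)]);m=np.array([.5727,.0338])
for n,r in(('top',(285,170,120,120,5)),('scene',(290,120,145,120,5))):
    c=cams.snapshot(n)
    crop(c,*r,f'pics/q_{n}.png',[hull(c,*(m+k*.088*u),a,.082,.151,.008) for k in(-1,0,1)]+[hull(c,.5736,.0333,a,.054,.078,.041,.003)])
E
python3 -c "
import cv2,numpy as np
a=cv2.imread('pics/q_top.png');b=cv2.imread('pics/q_scene.png');f=.55
a=cv2.resize(a,None,fx=f,fy=f);b=cv2.resize(b,None,fx=f,fy=f);cv2.imwrite('pics/q.png',np.hstack([a,b]))"
```

```text
t 15.57 p [0.4295 0.2301 0.0397] tilt [0.0009 0.0003] w 0.0515 gf 0.0
turn 0.002 shift [ 0.035 -0.053  1.224]
```

View pics/q.png

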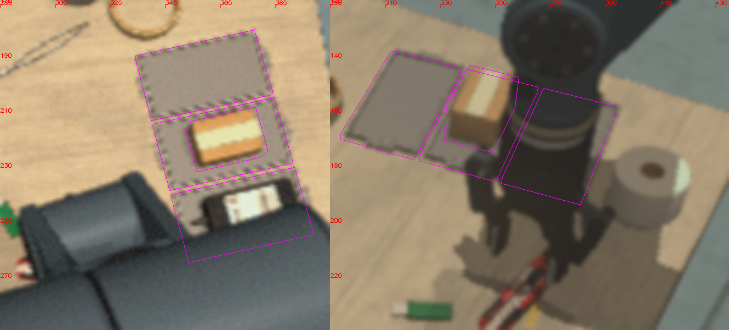

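The carton sits in the middle tray (left half, around (228,137)), centred to a few mm. The fingers straddle the cutter (right half, (510,285)), so I'll descend.

>>> arm_command:
  moves:
    - [[0.03, -0.05, 0.4], [0, 0, 0], -0.2]
    - [[0, 0, 0.4], [0, 0, 0], -0.2]
    - [[0, 0, 0.25], [0, 0, 0], -0.2]
    - [[0, 0, 0.12], [0, 0, 0], -0.2]
    - [[0, 0, 0], [0, 0, 0], -0.2]
    - [[0, 0, 0], [0, 0, 0], 0.3]
    - [[0, 0, 0], [0, 0, 0], 1]
    - [[0, 0, 0], [0, 0, 0], 1]
    - [[0, 0, 0], [0, 0, 0], 1]
    - [[0, 0, 0], [0, 0, 0], 1]
  squeeze: 30

```text
time_s: 16.5
eef_pos: [0.4279, 0.2312, 0.0049]
ee_rot: [0.741, 0.671, 0.001, 0.0]
ft_force: [-0.4, -0.4, 5.4]
grip_width: 0.024
grip_force: 30.0
```

>>> arm_command:
  moves:
    - [[0, 0, 0], [0, 0, 0], 1]
    - [[0, 0, 0], [0, 0, 0], 1]

```text
time_s: 16.67
eef_pos: [0.4279, 0.2312, 0.0049]
ee_rot: [0.741, 0.671, 0.001, 0.0]
ft_force: [0.0, -0.3, 5.6]
grip_width: 0.0241
grip_force: 30.0
```

```bash
python3 go.py  .172 .6594 .0489 .08
```

```text
t 16.67 p [0.4279 0.2312 0.0049] tilt [0.0012 0.0003] w 0.0241 gf 30.037462413311005
turn -2.593 shift [-7.308  6.564 -2.504]
```

>>> arm_command:
  moves:
    - [[0, 0, -0.5], [0, 0, 0], 1]
    - [[0, 0, -0.9], [0, 0, 0], 1]
    - [[0, 0, -0.9], [0, 0, 0], 1]
    - [[0, 0, -0.7], [0, 0, 0], 1]
    - [[0, 0, 0], [0, 0, -0.9], 1]
    - [[0, 0, 0], [0, 0, -0.9], 1]
    - [[0, 0, 0], [0, 0, -0.79], 1]
    - [[-0.7, 0.65, 0], [0, 0, 0], 1]
    - [[-0.8, 0.7, 0], [0, 0, 0], 1]
    - [[-0.8, 0.7, 0], [0, 0, 0], 1]

```text
time_s: 17.5
eef_pos: [0.4999, 0.1733, 0.0941]
ee_rot: [0.643, 0.766, -0.0, -0.0]
ft_force: [0.7, 0.3, -1.1]
grip_width: 0.0237
grip_force: 29.9
```

>>> arm_command:
  moves:
    - [[-0.8, 0.7, 0], [0, 0, 0], 1]
    - [[-0.8, 0.7, 0], [0, 0, 0], 1]
    - [[-0.8, 0.7, 0], [0, 0, 0], 1]
    - [[-0.8, 0.7, 0], [0, 0, 0], 1]
    - [[-0.8, 0.7, 0], [0, 0, 0], 1]
    - [[-0.8, 0.7, 0.3], [0, 0, 0], 1]
    - [[-0.2, 0.31, 0.8], [0, 0, 0], 1]
    - [[0, 0, 0.4], [0, 0, 0], 1]
    - [[0, 0, 0], [0, 0, 0], 1]
    - [[0, 0, 0], [0, 0, 0], 1]

```text
time_s: 18.33
eef_pos: [0.6561, 0.0497, 0.0476]
ee_rot: [0.644, 0.765, -0.002, -0.002]
ft_force: [-0.1, -0.0, -0.4]
grip_width: 0.024
grip_force: 29.9
```

```bash
python3 go.py  .172 .6594 .0489 .0079
```

```text
t 18.33 p [0.6561 0.0497 0.0476] tilt [-0.0057  0.0008] w 0.024 gf 29.933640360832214
turn 0.001 shift [-0.046  0.105  1.322]
```

>>> arm_command:
  moves:
    - [[-0.03, 0.08, 0.3], [0, 0, 0], 1]
    - [[0, 0, 0.3], [0, 0, 0], 1]
    - [[0, 0, 0.3], [0, 0, 0], 1]
    - [[0, 0, 0.2], [0, 0, 0], 1]
    - [[0, 0, 0], [0, 0, 0], 1]
    - [[0, 0, 0], [0, 0, 0], 1]
    - [[0, 0, 0], [0, 0, 0], 1]

```text
time_s: 18.92
eef_pos: [0.6615, 0.0485, 0.0163]
ee_rot: [0.644, 0.765, 0.0, 0.0]
ft_force: [0.1, 0.2, -1.5]
grip_width: 0.0238
grip_force: 29.9
```

```bash
python3 go.py  .172 .6594 .0489 .0079
```

```text
t 18.92 p [0.6615 0.0485 0.0163] tilt [ 0.0003 -0.0001] w 0.0238 gf 29.936193823814392
turn -0.002 shift [ 0.024 -0.065  0.281]
```

Release to about 34 mm, which stays inside the tray.

>>> arm_command:
  moves:
    - [[0.02, -0.05, 0.15], [0, 0, 0], 1]
    - [[0, 0, 0.1], [0, 0, 0], 1]
    - [[0, 0, 0.04], [0, 0, 0], 1]
    - [[0, 0, 0], [0, 0, 0], 1]
    - [[0, 0, 0], [0, 0, 0], 0.25]
    - [[0, 0, 0], [0, 0, 0], 0.2]
    - [[0, 0, 0], [0, 0, 0], 0.2]
    - [[0, 0, -0.5], [0, 0, 0], 0.2]
    - [[0, 0, -0.9], [0, 0, 0], 0.2]
    - [[0, 0, -0.9], [0, 0, 0], 0.2]

```text
time_s: 19.75
eef_pos: [0.6589, 0.0488, 0.077]
ee_rot: [0.644, 0.765, -0.001, -0.001]
ft_force: [0.7, -0.1, 0.8]
grip_width: 0.0343
grip_force: 0.0
```

```bash
python3 go.py  -.30 .4207 .3741 .1 -.30 .4207 .3741 .004
```

```text
t 19.75 p [0.6589 0.0488 0.077 ] tilt [-0.0024  0.0002] w 0.0343 gf 0.0
turn 4.503 shift [  8.012 -10.791  -0.768]
turn -0.0 shift [0.  0.  3.2]
```

>>> arm_command:
  moves:
    - [[0, 0, -0.4], [0, 0, 0.9], 0]
    - [[0, 0, -0.4], [0, 0, 0.9], -0.4]
    - [[0, 0, 0], [0, 0, 0.9], -0.4]
    - [[0, 0, 0], [0, 0, 0.9], -0.4]
    - [[0, 0, 0], [0, 0, 0.9], -0.4]
    - [[0.62, -0.83, 0], [0, 0, 0], -0.4]
    - [[0.62, -0.83, 0], [0, 0, 0], -0.4]
    - [[0.62, -0.83, 0], [0, 0, 0], -0.4]
    - [[0.62, -0.83, 0], [0, 0, 0], -0.4]
    - [[0.62, -0.83, 0], [0, 0, 0], -0.4]

```text
time_s: 20.58
eef_pos: [0.5677, 0.1753, 0.1017]
ee_rot: [0.805, 0.593, 0.001, 0.0]
ft_force: [0.7, 0.6, 0.1]
grip_width: 0.0599
grip_force: 0.0
```

>>> arm_command:
  moves:
    - [[0.62, -0.83, 0], [0, 0, 0], -0.4]
    - [[0.62, -0.83, 0], [0, 0, 0], -0.4]
    - [[0.62, -0.83, 0], [0, 0, 0], -0.4]
    - [[0.62, -0.83, 0], [0, 0, 0], -0.4]
    - [[0.62, -0.83, 0], [0, 0, 0], -0.4]
    - [[0.62, -0.83, 0.3], [0, 0, 0], -0.4]
    - [[0.62, -0.83, 0.3], [0, 0, 0], -0.4]
    - [[0.57, -0.83, 0.8], [0, 0, 0], -0.4]
    - [[0, 0, 0.6], [0, 0, 0], -0.4]
    - [[0, 0, 0], [0, 0, 0], -0.4]

```text
time_s: 21.42
eef_pos: [0.4184, 0.3743, 0.0387]
ee_rot: [0.804, 0.595, -0.003, -0.0]
ft_force: [-0.5, 0.1, 0.3]
grip_width: 0.0598
grip_force: 0.0
```

>>> arm_command:
  moves:
    - [[0, 0, 0], [0, 0, 0], -0.4]
    - [[0, 0, 0], [0, 0, 0], -0.4]

```text
time_s: 21.58
eef_pos: [0.4227, 0.3739, 0.0417]
ee_rot: [0.805, 0.593, 0.001, 0.0]
ft_force: [-0.2, 0.5, -0.3]
grip_width: 0.0598
grip_force: 0.0
```

```bash
python3 go.py -.30 .4207 .3741 .004; python3 - <<'E'
from h import *
a=.172;u=np.array([np.cos(a),np.sin(a)]);m=np.array([.5727,.0338])
c=cams.snapshot('top')
crop(c,325,165,80,120,5,'pics/q_top.png',[hull(c,*(m+k*.088*u),a,.082,.151,.008) for k in(-1,0,1)]+[hull(c,*(m+.088*u),a,.027,.123,.012,.003)])
c=cams.snapshot('scene')
crop(c,270,190,80,120,5,'pics/q_scene.png')
cv2.imwrite('pics/r.png',np.hstack([cv2.imread('pics/q_top.png'),cv2.imread('pics/q_scene.png')])[:600])
E
```

```text
t 21.58 p [0.4227 0.3739 0.0417] tilt [0.002 0.001] w 0.0598 gf 0.0
turn -0.003 shift [-0.015 -0.066  1.258]
```

View pics/r.png

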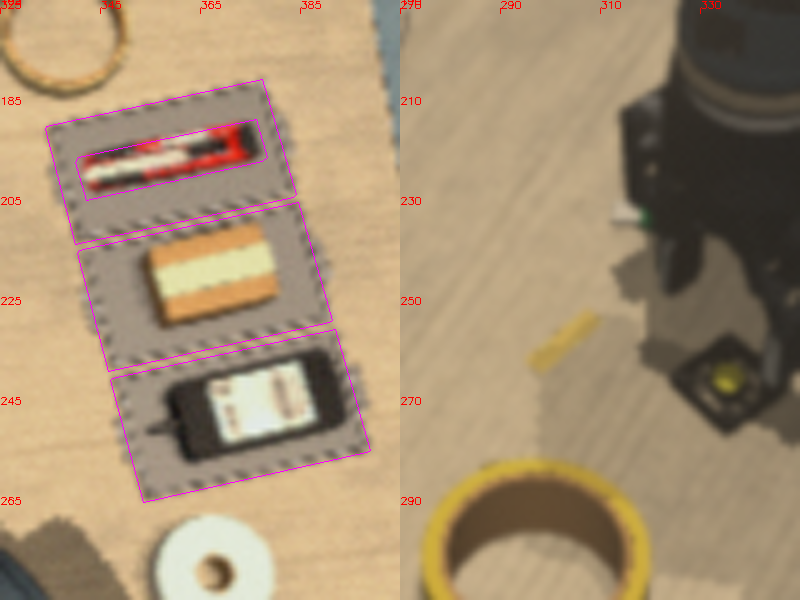

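All three items are in their trays: cutter at (168,158), carton top at (213,275), power supply body at (257,406), each within a few mm of its overlay. Now the fan grasp.

>>> arm_command:
  moves:
    - [[-0.01, -0.06, 0.4], [0, 0, 0], -0.4]
    - [[0, 0, 0.4], [0, 0, 0], -0.4]
    - [[0, 0, 0.3], [0, 0, 0], -0.4]
    - [[0, 0, 0.14], [0, 0, 0], -0.4]
    - [[0, 0, 0], [0, 0, 0], -0.4]
    - [[0, 0, 0], [0, 0, 0], 0.1]
    - [[0, 0, 0], [0, 0, 0], 1]
    - [[0, 0, 0], [0, 0, 0], 1]
    - [[0, 0, 0], [0, 0, 0], 1]
    - [[0, 0, 0], [0, 0, 0], 1]
  squeeze: 25

```text
time_s: 22.52
eef_pos: [0.4197, 0.3743, 0.0036]
ee_rot: [0.805, 0.594, 0.0, 0.0]
ft_force: [0.2, -0.3, 0.5]
grip_width: 0.039
grip_force: 25.6
```

>>> arm_command:
  moves:
    - [[0, 0, 0], [0, 0, 0], 1]
    - [[0, 0, 0], [0, 0, 0], 1]

```text
time_s: 22.68
eef_pos: [0.4196, 0.3743, 0.0035]
ee_rot: [0.805, 0.594, 0.0, 0.0]
ft_force: [-0.7, -0.4, 2.0]
grip_width: 0.039
grip_force: 25.7
```

```bash
python3 - <<'E'
from h import *
c=cams.snapshot('top')
def W(pts,z):
    P=p2w(c,np.array(pts)/5.+[325-.5,165-.5],z)[:,:2];return P.mean(0).round(4)
print('carton',W([(150,250),(263,224),(278,297),(162,327)],.044),'ps body',W([(168,383),(328,350),(348,425),(188,462)],.033))
E
python3 go.py  .172 .5727 .0338 .15
```

```text
carton [0.5724 0.0361] ps body [0.4881 0.0131]
t 22.73 p [0.4197 0.3743 0.0036] tilt [0.0004 0.0003] w 0.0393 gf 25.682473182678223
turn -4.503 shift [-12.056   3.082  -4.881]
```

>>> arm_command:
  moves:
    - [[0, 0, -0.4], [0, 0, 0], 1]
    - [[0, 0, -0.8], [0, 0, 0], 1]
    - [[0, 0, -0.8], [0, 0, 0], 1]
    - [[0, 0, -0.8], [0, 0, 0], 1]
    - [[0, 0, -0.6], [0, 0, 0], 1]
    - [[0, 0, -0.3], [0, 0, -0.9], 1]
    - [[0, 0, -0.3], [0, 0, -0.9], 1]
    - [[0, 0, 0], [0, 0, -0.9], 1]
    - [[0, 0, 0], [0, 0, -0.9], 1]
    - [[0, 0, 0], [0, 0, -0.9], 1]

```text
time_s: 23.57
eef_pos: [0.4195, 0.3741, 0.1245]
ee_rot: [0.642, 0.767, 0.0, 0.0]
ft_force: [0.8, 0.5, -1.0]
grip_width: 0.0389
grip_force: 25.5
```

>>> arm_command:
  moves:
    - [[-0.9, 0.2, 0], [0, 0, 0], 1]
    - [[-0.9, 0.24, 0], [0, 0, 0], 1]
    - [[-0.9, 0.24, 0], [0, 0, 0], 1]
    - [[-0.9, 0.24, 0], [0, 0, 0], 1]
    - [[-0.9, 0.24, 0], [0, 0, 0], 1]
    - [[-0.9, 0.24, 0], [0, 0, 0], 1]
    - [[-0.9, 0.24, 0], [0, 0, 0], 1]
    - [[-0.9, 0.24, 0], [0, 0, 0], 1]
    - [[-0.9, 0.24, 0], [0, 0, 0], 1]
    - [[-0.9, 0.24, 0], [0, 0, 0], 1]

```text
time_s: 24.4
eef_pos: [0.5357, 0.1189, 0.1241]
ee_rot: [0.644, 0.765, 0.0, 0.0]
ft_force: [1.4, 0.1, -1.5]
grip_width: 0.0392
grip_force: 25.5
```

>>> arm_command:
  moves:
    - [[-0.9, 0.24, 0], [0, 0, 0], 1]
    - [[-0.9, 0.24, 0], [0, 0, 0], 1]
    - [[-0.9, 0.24, 0], [0, 0, 0], 1]
    - [[-0.3, 0.0, 0], [0, 0, 0], 1]
    - [[0, 0, 0.4], [0, 0, 0], 1]
    - [[0, 0, 0.4], [0, 0, 0], 1]
    - [[0, 0, 0], [0, 0, 0], 1]
    - [[0, 0, 0], [0, 0, 0], 1]
    - [[0, 0, 0], [0, 0, 0], 1]

```text
time_s: 25.15
eef_pos: [0.572, 0.0357, 0.0999]
ee_rot: [0.644, 0.765, 0.0, 0.0]
ft_force: [-0.7, 0.2, -0.7]
grip_width: 0.0393
grip_force: 25.5
```

```bash
python3 go.py  .172 .573 .035 .048
```

```text
t 25.15 p [0.572  0.0357 0.0999] tilt [0.0003 0.    ] w 0.0393 gf 25.47970086336136
turn 0.003 shift [-0.029  0.029  1.731]
```

>>> arm_command:
  moves:
    - [[-0.02, 0.02, 0.4], [0, 0, 0], 1]
    - [[0, 0, 0.4], [0, 0, 0], 1]
    - [[0, 0, 0.4], [0, 0, 0], 1]
    - [[0, 0, 0.3], [0, 0, 0], 1]
    - [[0, 0, 0.15], [0, 0, 0], 1]
    - [[0, 0, 0], [0, 0, 0], 1]
    - [[0, 0, 0], [0, 0, 0], 1]
    - [[0, 0, 0], [0, 0, 0], 1]

```text
time_s: 25.82
eef_pos: [0.5731, 0.0347, 0.0499]
ee_rot: [0.644, 0.765, 0.0, 0.0]
ft_force: [-0.6, -0.1, -0.8]
grip_width: 0.0392
grip_force: 25.5
```

```bash
python3 go.py  .172 .573 .035 .048
```

```text
t 25.82 p [0.5731 0.0347 0.0499] tilt [ 0.0005 -0.0001] w 0.0392 gf 25.49182802438736
turn -0.003 shift [ 0.011 -0.001  0.064]
```

>>> arm_command:
  moves:
    - [[0.01, 0, 0.06], [0, 0, 0], 1]
    - [[0, 0, 0], [0, 0, 0], 1]
    - [[0, 0, 0], [0, 0, 0], 1]
    - [[0, 0, 0], [0, 0, 0], 0]
    - [[0, 0, 0], [0, 0, 0], -0.25]
    - [[0, 0, 0], [0, 0, 0], -0.25]
    - [[0, 0, -0.4], [0, 0, 0], -0.25]
    - [[0, 0, -0.8], [0, 0, 0], -0.25]
    - [[0, 0, -0.8], [0, 0, 0], -0.25]
    - [[0, 0, -0.8], [0, 0, 0], -0.25]

```text
time_s: 26.65
eef_pos: [0.5725, 0.0351, 0.1336]
ee_rot: [0.644, 0.765, -0.0, -0.0]
ft_force: [0.4, 0.3, -0.2]
grip_width: 0.0535
grip_force: 0.0
```

>>> arm_command:
  moves:
    - [[0.8, 0, -0.4], [0, 0, 0], -0.25]
    - [[0.9, 0, 0], [0, 0, 0], -0.25]
    - [[0.9, 0, 0], [0, 0, 0], -0.25]
    - [[0.9, 0, 0], [0, 0, 0], -0.25]
    - [[0.9, 0, 0], [0, 0, 0], -0.25]
    - [[0.9, 0, 0], [0, 0, 0], -0.25]
    - [[0.9, 0, 0], [0, 0, 0], -0.25]
    - [[0.9, 0, 0], [0, 0, 0], -0.25]
    - [[0, 0, 0], [0, 0, 0], -0.25]
    - [[0, 0, 0], [0, 0, 0], -0.25]

```text
time_s: 27.48
eef_pos: [0.5359, 0.2462, 0.1448]
ee_rot: [0.643, 0.766, 0.0, 0.0]
ft_force: [1.0, -0.9, 0.6]
grip_width: 0.0533
grip_force: 0.0
```

```bash
python3 go.py; python3 - <<'E'
from h import *
a=.172;u=np.array([np.cos(a),np.sin(a)]);m=np.array([.5727,.0338])
c=cams.snapshot('top')
crop(c,315,165,90,120,5,'pics/q_top.png',[hull(c,*(m+k*.088*u),a,.082,.151,.008) for k in(-1,0,1)]+[box(.573,.035,a,.054,.078,.044),box(.573,.035,a,.04,.04,.057)])
E
```

```text
t 27.48 p [0.5359 0.2462 0.1448] tilt [ 0.0009 -0.0001] w 0.0533 gf 0.0
```

View pics/q_top.png

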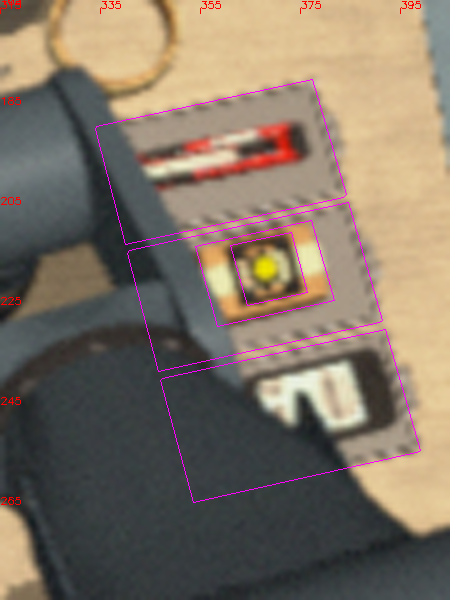

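The fan lies flat and centred on the carton at (267,268), the other items are in place, and the arm is clear.

```bash
python3 -c "
from workcell import order;print(order.hand_in())"
```

```text
the job is handed in; nothing more can be done
None
```

I handed the job in at about 27.5 s: the carton is in the middle tray with the fan centred on it, the power supply is in the near tray by the label roll, and the cutter is in the far tray by the tape roll. Each measured within about 4 mm of centre in the camera images, and no verdict came back.

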